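# Sort out the battery packs with a loose core

## Robot

A 6-joint arm with a two-finger parallel gripper is mounted at the origin on the work surface. World frame = base frame: x ahead of the robot, y to its left, z up, the work surface at z = 0. Lengths are in mm, angles in rad, forces in N, time in s.
With the tool pointing down it reaches from about 350 to 875 mm from the base axis. Payload 15.5 kg.
Tool frame: the origin (TCP) lies midway between the tips of the shut fingers; the grasp point (between the pads) lies 19 mm behind it; y points along the fingers, x is the direction in which the jaws open and shut, and the axes are right-handed (so a half turn about y gives the same grasp; the last joint's range is limited). The gripper opens to 85 mm and grips with 20 to 120 N. Pads are 22 mm wide; open, the fingers measure 114 mm over their backs; the gripper's body (76 mm by 85 mm) begins 54 mm behind the grasp point. The pads swing forward as they close: fully open they stand 13 mm farther back than shut.
Start: joints at [1.222, 0.494, 1.345, -0, 1.302, -0.096], TCP at [156.318, 605.137, 231.277] pointing down, gripper open.
Joint ranges: [-2.91, 2.91], [-0.82, 2.16], [0.22, 2.67], [-1.22, 4.37], [0.12, 2.79], [-3.08, 3.08]. Speed limits (rad/s): [1.89, 1.89, 2.57, 3.01, 3.01, 3.01].

## Interface

Orientations are given as a unit quaternion [w, x, y, z].
In Python, from workcell import manip, fingers, planner, imaging gives the robot as it stands. Calls block until the motion is done:
- manip.goto(position, orientation): joint-space move of the TCP to a pose.
- manip.servo_line(position, frame=None, vel=150): straight line of the TCP; frame=None keeps the orientation; vel is the mean speed in mm/s.
- manip.move_joints(angles): joint-space move.
- fingers.set_gripper(opening, newtons=None): finger opening in mm; newtons is the grip in N (None keeps the last); returns when the fingers have stopped.
- manip.dwell(seconds).
- planner.inverse_kinematics(position, orientation): joint angles nearest the present ones, or None.
- imaging.get_image(name): name is "scene" or "top" or "wrist"; returns (picture, depth): 480x640x3 uint8, red, green, blue; 480x640 float32, mm along the optical axis (not along the pixel's ray), 0 where there is no reading.
- imaging.calibration(name): a dict with "fx", "fy", "cx", "cy" (pixels), "k1" (the pictures are not rectified: a ray, as slopes to the right and down, at radius r is drawn at 1 + k1 r^2 times it, then the intrinsics apply), "view" (4x4, takes a point from world to camera coordinates). Camera axes: x right, y up, looking along -z (the intrinsics and any distortion apply to the point x, -y, -z); pixel columns grow to the right and rows downward; lengths in mm; the calibration is good to about 2 mm. A picture is of the moment at which its call begins: read the wrist's pose just before it. calibration takes no time and is no camera call; for the wrist camera it gives the pose at the moment of the call.
A pose or a line that the arm cannot do raises manip.PlanningError and nothing moves.
- manip.close_job(): hands the job in, once; it reports no verdict.
Trained networks look in the newest picture that a camera, given by its name, has taken for a name from the list of things; names that differ only in an ending like _2 or _b are one class to them, and where a whole thing is asked for, a point or a joint stands for the part that bears it (a point fixed in the world has none). Each returns a list of dicts, best first, with "conf" (0 to 1); they miss things now and then, are a little off and sometimes report something else, mostly with a low value. They report only what shows in the picture. A call takes as long as a camera call.
- imaging.recognise(camera, thing): "centre" ([x, y, z] in mm, in world coordinates, good to about 4 mm: the middle of the surface that is visible of it).
- imaging.tip_of(camera, thing): "centre" ([x, y, z] in mm, in world coordinates, good to about 4 mm: a listed point, or the origin of a listed thing).
Readings, each from a call of its own:
- manip.read_time_s(): time.
- manip.read_qpos(): joint angles.
- manip.read_qd(): joint speeds.
- manip.read_joint_torque(): joint torques, N m.
- manip.read_tool_pos(): TCP position.
- manip.read_ee_rot(): TCP orientation.
- manip.read_wrist_force(): force on the tool from outside, world axes, zero at the start.
- manip.read_moment(): the same for the moment, N m.
- manip.read_finger_gap(): finger opening in mm.
Only numpy, scipy, OpenCV 4.12 (cv2) and the standard library are available. Lean on these libraries where they do the work, as an engineer would, in place of code of your own. Each camera call takes 0.05 s, during which the arm holds its last target.

## Task

Check the three sealed battery packs on the sloping rack one at a time: take a pack off the rack, tip it in the air until the end that was high is clearly the low one, and feel whether something heavy slides inside; put it away before you take the next. Lay every pack that shifts inside in the cardboard carton and every sound one in a bay of the divided metal tray, each set down gently, flat on the floor of its container with its top up. Leave the other things on the bench where they are.

Things in the scene. Friction and masses are not known exactly. Their poses are not given: they have to be found in the camera images.
- rack: fixed plywood rack, its board sloping up at 28 degrees along own +x (towards the robot), 190 mm up the slope by 330 wide (y). Origin on the table under its centre, where the board's top is 80 mm up; high edge 125 mm. Three lanes, one battery pack in each, lengthways up the slope: the pack's underside centre is at x = -12, z = 74 mm, y = -110, 0 or 110 mm (to 6 mm). A lip 14 mm high at the foot stops the packs
- lane_0 (a point): centre, at the start, of the pack in the lane at y = -110 mm of the rack, 25 mm above its underside; a fixed point of the rack (it stays when the pack goes), z square to the sloping board. Pack: sealed, grey with black ends, 150 mm (up the slope) x 50 x 50, 0.45 to 0.7 kg, balance point up to 20 mm off centre, sound or not; a 60 N grip on its long sides at mid-length holds it
- lane_1 (a point): centre, at the start, of the pack in the lane at y = 0 mm of the rack, 25 mm above its underside; a fixed point of the rack (it stays when the pack goes), z square to the sloping board. Pack: sealed, grey with black ends, 150 mm (up the slope) x 50 x 50, 0.45 to 0.7 kg, balance point up to 20 mm off centre, sound or not; a 60 N grip on its long sides at mid-length holds it
- lane_2 (a point): centre, at the start, of the pack in the lane at y = 110 mm of the rack, 25 mm above its underside; a fixed point of the rack (it stays when the pack goes), z square to the sloping board. Pack: sealed, grey with black ends, 150 mm (up the slope) x 50 x 50, 0.45 to 0.7 kg, balance point up to 20 mm off centre, sound or not; a 60 N grip on its long sides at mid-length holds it
- tray: keeping tray for sound packs: fixed, aluminium, 190 x 180 x 26 mm (x, y, z), walls and floor 4 mm; a divider of wall height along x at y = 0 makes two bays, centred at y = -44 and 44 mm, 84 mm wide, one pack to a bay, lengthways along x. Origin under its centre. It may change places with the carton
- carton: reject carton: fixed, cardboard, 190 x 180 x 26 mm, walls and floor 4 mm, undivided; origin under its centre. Faulty pack: a loose 0.25 kg core starts at the low end, stays put when level, slides 60 mm along the pack in under 1 s once tipped 15 degrees past level, and stays there when levelled: the moment about the grip then differs by about 0.15 Nm from before. Sound: no change
- paint_tin: bystander: steel tin, 84 mm across, 100 tall; origin under it
- jar: bystander: amber glass jar, 66 mm across, 85 tall; origin under it
- spanner: bystander: steel spanner, 180 mm, lying; origin under it
- driver: bystander: screwdriver, 200 mm, lying; origin under it
- collar: bystander: dark steel collar lying flat, 80 mm across, 30 tall; origin under it
- hammer: bystander: hammer, 250 mm, lying; origin under it
- oil: bystander: grey bottle, 64 mm across, 150 tall; origin under it

How it is judged (in metres and radians):
On the way, in this order (a step that is already met when the one before it is completed fails the run):
1. a first pack, held clear of the rack, is tipped at least 15 degrees past level, the end that was high on the rack now low (((angle between pack_a_c0's own x axis and vertical above 1.83 rad and contact force between pack_a_c0 and the fingers above 1 N and contact force between pack_a_c0 and rack below 0.1 N) or (angle between pack_b_c0's own x axis and vertical above 1.83 rad and contact force between pack_b_c0 and the fingers above 1 N and contact force between pack_b_c0 and rack below 0.1 N) or (angle between pack_c_c0's own x axis and vertical above 1.83 rad and contact force between pack_c_c0 and the fingers above 1 N and contact force between pack_c_c0 and rack below 0.1 N))), for 0.2 s.
2. with that pack put away in the tray or carton, a second pack is tipped the same way (((angle between pack_a_c0's own x axis and vertical above 1.83 rad and contact force between pack_a_c0 and the fingers above 1 N and contact force between pack_a_c0 and rack below 0.1 N and x of pack_b_c0 in the frame of tray between -0.08 and 0.08 m and y of pack_b_c0 in the frame of tray between -0.08 and 0.08 m and z of pack_b_c0 in the frame of tray between 0.02 and 0.036 m and angle between pack_b_c0's own z axis and vertical below 0.12 rad and contact force between pack_b_c0 and the fingers below 0.1 N) or (angle between pack_a_c0's own x axis and vertical above 1.83 rad and contact force between pack_a_c0 and the fingers above 1 N and contact force between pack_a_c0 and rack below 0.1 N and x of pack_b_c0 in the frame of carton between -0.08 and 0.08 m and y of pack_b_c0 in the frame of carton between -0.08 and 0.08 m and z of pack_b_c0 in the frame of carton between 0.02 and 0.036 m and angle between pack_b_c0's own z axis and vertical below 0.12 rad and contact force between pack_b_c0 and the fingers below 0.1 N) or (angle between pack_a_c0's own x axis and vertical above 1.83 rad and contact force between pack_a_c0 and the fingers above 1 N and contact force between pack_a_c0 and rack below 0.1 N and x of pack_c_c0 in the frame of tray between -0.08 and 0.08 m and y of pack_c_c0 in the frame of tray between -0.08 and 0.08 m and z of pack_c_c0 in the frame of tray between 0.02 and 0.036 m and angle between pack_c_c0's own z axis and vertical below 0.12 rad and contact force between pack_c_c0 and the fingers below 0.1 N) or (angle between pack_a_c0's own x axis and vertical above 1.83 rad and contact force between pack_a_c0 and the fingers above 1 N and contact force between pack_a_c0 and rack below 0.1 N and x of pack_c_c0 in the frame of carton between -0.08 and 0.08 m and y of pack_c_c0 in the frame of carton between -0.08 and 0.08 m and z of pack_c_c0 in the frame of carton between 0.02 and 0.036 m and angle between pack_c_c0's own z axis and vertical below 0.12 rad and contact force between pack_c_c0 and the fingers below 0.1 N) or (angle between pack_b_c0's own x axis and vertical above 1.83 rad and contact force between pack_b_c0 and the fingers above 1 N and contact force between pack_b_c0 and rack below 0.1 N and x of pack_a_c0 in the frame of tray between -0.08 and 0.08 m and y of pack_a_c0 in the frame of tray between -0.08 and 0.08 m and z of pack_a_c0 in the frame of tray between 0.02 and 0.036 m and angle between pack_a_c0's own z axis and vertical below 0.12 rad and contact force between pack_a_c0 and the fingers below 0.1 N) or (angle between pack_b_c0's own x axis and vertical above 1.83 rad and contact force between pack_b_c0 and the fingers above 1 N and contact force between pack_b_c0 and rack below 0.1 N and x of pack_a_c0 in the frame of carton between -0.08 and 0.08 m and y of pack_a_c0 in the frame of carton between -0.08 and 0.08 m and z of pack_a_c0 in the frame of carton between 0.02 and 0.036 m and angle between pack_a_c0's own z axis and vertical below 0.12 rad and contact force between pack_a_c0 and the fingers below 0.1 N) or (angle between pack_b_c0's own x axis and vertical above 1.83 rad and contact force between pack_b_c0 and the fingers above 1 N and contact force between pack_b_c0 and rack below 0.1 N and x of pack_c_c0 in the frame of tray between -0.08 and 0.08 m and y of pack_c_c0 in the frame of tray between -0.08 and 0.08 m and z of pack_c_c0 in the frame of tray between 0.02 and 0.036 m and angle between pack_c_c0's own z axis and vertical below 0.12 rad and contact force between pack_c_c0 and the fingers below 0.1 N) or (angle between pack_b_c0's own x axis and vertical above 1.83 rad and contact force between pack_b_c0 and the fingers above 1 N and contact force between pack_b_c0 and rack below 0.1 N and x of pack_c_c0 in the frame of carton between -0.08 and 0.08 m and y of pack_c_c0 in the frame of carton between -0.08 and 0.08 m and z of pack_c_c0 in the frame of carton between 0.02 and 0.036 m and angle between pack_c_c0's own z axis and vertical below 0.12 rad and contact force between pack_c_c0 and the fingers below 0.1 N) or (angle between pack_c_c0's own x axis and vertical above 1.83 rad and contact force between pack_c_c0 and the fingers above 1 N and contact force between pack_c_c0 and rack below 0.1 N and x of pack_a_c0 in the frame of tray between -0.08 and 0.08 m and y of pack_a_c0 in the frame of tray between -0.08 and 0.08 m and z of pack_a_c0 in the frame of tray between 0.02 and 0.036 m and angle between pack_a_c0's own z axis and vertical below 0.12 rad and contact force between pack_a_c0 and the fingers below 0.1 N) or (angle between pack_c_c0's own x axis and vertical above 1.83 rad and contact force between pack_c_c0 and the fingers above 1 N and contact force between pack_c_c0 and rack below 0.1 N and x of pack_a_c0 in the frame of carton between -0.08 and 0.08 m and y of pack_a_c0 in the frame of carton between -0.08 and 0.08 m and z of pack_a_c0 in the frame of carton between 0.02 and 0.036 m and angle between pack_a_c0's own z axis and vertical below 0.12 rad and contact force between pack_a_c0 and the fingers below 0.1 N) or (angle between pack_c_c0's own x axis and vertical above 1.83 rad and contact force between pack_c_c0 and the fingers above 1 N and contact force between pack_c_c0 and rack below 0.1 N and x of pack_b_c0 in the frame of tray between -0.08 and 0.08 m and y of pack_b_c0 in the frame of tray between -0.08 and 0.08 m and z of pack_b_c0 in the frame of tray between 0.02 and 0.036 m and angle between pack_b_c0's own z axis and vertical below 0.12 rad and contact force between pack_b_c0 and the fingers below 0.1 N) or (angle between pack_c_c0's own x axis and vertical above 1.83 rad and contact force between pack_c_c0 and the fingers above 1 N and contact force between pack_c_c0 and rack below 0.1 N and x of pack_b_c0 in the frame of carton between -0.08 and 0.08 m and y of pack_b_c0 in the frame of carton between -0.08 and 0.08 m and z of pack_b_c0 in the frame of carton between 0.02 and 0.036 m and angle between pack_b_c0's own z axis and vertical below 0.12 rad and contact force between pack_b_c0 and the fingers below 0.1 N))), for 0.2 s.
3. with two packs put away, the third is tipped the same way (((angle between pack_a_c0's own x axis and vertical above 1.83 rad and contact force between pack_a_c0 and the fingers above 1 N and contact force between pack_a_c0 and rack below 0.1 N and x of pack_b_c0 in the frame of tray between -0.08 and 0.08 m and y of pack_b_c0 in the frame of tray between -0.08 and 0.08 m and z of pack_b_c0 in the frame of tray between 0.02 and 0.036 m and angle between each of pack_b_c0, pack_c_c0's own z axis and vertical below 0.12 rad and contact force between each of pack_b_c0, pack_c_c0 and the fingers below 0.1 N and x of pack_c_c0 in the frame of tray between -0.08 and 0.08 m and y of pack_c_c0 in the frame of tray between -0.08 and 0.08 m and z of pack_c_c0 in the frame of tray between 0.02 and 0.036 m) or (angle between pack_a_c0's own x axis and vertical above 1.83 rad and contact force between pack_a_c0 and the fingers above 1 N and contact force between pack_a_c0 and rack below 0.1 N and x of pack_b_c0 in the frame of tray between -0.08 and 0.08 m and y of pack_b_c0 in the frame of tray between -0.08 and 0.08 m and z of pack_b_c0 in the frame of tray between 0.02 and 0.036 m and angle between each of pack_b_c0, pack_c_c0's own z axis and vertical below 0.12 rad and contact force between each of pack_b_c0, pack_c_c0 and the fingers below 0.1 N and x of pack_c_c0 in the frame of carton between -0.08 and 0.08 m and y of pack_c_c0 in the frame of carton between -0.08 and 0.08 m and z of pack_c_c0 in the frame of carton between 0.02 and 0.036 m) or (angle between pack_a_c0's own x axis and vertical above 1.83 rad and contact force between pack_a_c0 and the fingers above 1 N and contact force between pack_a_c0 and rack below 0.1 N and x of pack_b_c0 in the frame of carton between -0.08 and 0.08 m and y of pack_b_c0 in the frame of carton between -0.08 and 0.08 m and z of pack_b_c0 in the frame of carton between 0.02 and 0.036 m and angle between each of pack_b_c0, pack_c_c0's own z axis and vertical below 0.12 rad and contact force between each of pack_b_c0, pack_c_c0 and the fingers below 0.1 N and x of pack_c_c0 in the frame of tray between -0.08 and 0.08 m and y of pack_c_c0 in the frame of tray between -0.08 and 0.08 m and z of pack_c_c0 in the frame of tray between 0.02 and 0.036 m) or (angle between pack_a_c0's own x axis and vertical above 1.83 rad and contact force between pack_a_c0 and the fingers above 1 N and contact force between pack_a_c0 and rack below 0.1 N and x of pack_b_c0 in the frame of carton between -0.08 and 0.08 m and y of pack_b_c0 in the frame of carton between -0.08 and 0.08 m and z of pack_b_c0 in the frame of carton between 0.02 and 0.036 m and angle between each of pack_b_c0, pack_c_c0's own z axis and vertical below 0.12 rad and contact force between each of pack_b_c0, pack_c_c0 and the fingers below 0.1 N and x of pack_c_c0 in the frame of carton between -0.08 and 0.08 m and y of pack_c_c0 in the frame of carton between -0.08 and 0.08 m and z of pack_c_c0 in the frame of carton between 0.02 and 0.036 m) or (angle between pack_b_c0's own x axis and vertical above 1.83 rad and contact force between pack_b_c0 and the fingers above 1 N and contact force between pack_b_c0 and rack below 0.1 N and x of pack_a_c0 in the frame of tray between -0.08 and 0.08 m and y of pack_a_c0 in the frame of tray between -0.08 and 0.08 m and z of pack_a_c0 in the frame of tray between 0.02 and 0.036 m and angle between each of pack_a_c0, pack_c_c0's own z axis and vertical below 0.12 rad and contact force between each of pack_a_c0, pack_c_c0 and the fingers below 0.1 N and x of pack_c_c0 in the frame of tray between -0.08 and 0.08 m and y of pack_c_c0 in the frame of tray between -0.08 and 0.08 m and z of pack_c_c0 in the frame of tray between 0.02 and 0.036 m) or (angle between pack_b_c0's own x axis and vertical above 1.83 rad and contact force between pack_b_c0 and the fingers above 1 N and contact force between pack_b_c0 and rack below 0.1 N and x of pack_a_c0 in the frame of tray between -0.08 and 0.08 m and y of pack_a_c0 in the frame of tray between -0.08 and 0.08 m and z of pack_a_c0 in the frame of tray between 0.02 and 0.036 m and angle between each of pack_a_c0, pack_c_c0's own z axis and vertical below 0.12 rad and contact force between each of pack_a_c0, pack_c_c0 and the fingers below 0.1 N and x of pack_c_c0 in the frame of carton between -0.08 and 0.08 m and y of pack_c_c0 in the frame of carton between -0.08 and 0.08 m and z of pack_c_c0 in the frame of carton between 0.02 and 0.036 m) or (angle between pack_b_c0's own x axis and vertical above 1.83 rad and contact force between pack_b_c0 and the fingers above 1 N and contact force between pack_b_c0 and rack below 0.1 N and x of pack_a_c0 in the frame of carton between -0.08 and 0.08 m and y of pack_a_c0 in the frame of carton between -0.08 and 0.08 m and z of pack_a_c0 in the frame of carton between 0.02 and 0.036 m and angle between each of pack_a_c0, pack_c_c0's own z axis and vertical below 0.12 rad and contact force between each of pack_a_c0, pack_c_c0 and the fingers below 0.1 N and x of pack_c_c0 in the frame of tray between -0.08 and 0.08 m and y of pack_c_c0 in the frame of tray between -0.08 and 0.08 m and z of pack_c_c0 in the frame of tray between 0.02 and 0.036 m) or (angle between pack_b_c0's own x axis and vertical above 1.83 rad and contact force between pack_b_c0 and the fingers above 1 N and contact force between pack_b_c0 and rack below 0.1 N and x of pack_a_c0 in the frame of carton between -0.08 and 0.08 m and y of pack_a_c0 in the frame of carton between -0.08 and 0.08 m and z of pack_a_c0 in the frame of carton between 0.02 and 0.036 m and angle between each of pack_a_c0, pack_c_c0's own z axis and vertical below 0.12 rad and contact force between each of pack_a_c0, pack_c_c0 and the fingers below 0.1 N and x of pack_c_c0 in the frame of carton between -0.08 and 0.08 m and y of pack_c_c0 in the frame of carton between -0.08 and 0.08 m and z of pack_c_c0 in the frame of carton between 0.02 and 0.036 m) or (angle between pack_c_c0's own x axis and vertical above 1.83 rad and contact force between pack_c_c0 and the fingers above 1 N and contact force between pack_c_c0 and rack below 0.1 N and x of pack_a_c0 in the frame of tray between -0.08 and 0.08 m and y of pack_a_c0 in the frame of tray between -0.08 and 0.08 m and z of pack_a_c0 in the frame of tray between 0.02 and 0.036 m and angle between each of pack_a_c0, pack_b_c0's own z axis and vertical below 0.12 rad and contact force between each of pack_a_c0, pack_b_c0 and the fingers below 0.1 N and x of pack_b_c0 in the frame of tray between -0.08 and 0.08 m and y of pack_b_c0 in the frame of tray between -0.08 and 0.08 m and z of pack_b_c0 in the frame of tray between 0.02 and 0.036 m) or (angle between pack_c_c0's own x axis and vertical above 1.83 rad and contact force between pack_c_c0 and the fingers above 1 N and contact force between pack_c_c0 and rack below 0.1 N and x of pack_a_c0 in the frame of tray between -0.08 and 0.08 m and y of pack_a_c0 in the frame of tray between -0.08 and 0.08 m and z of pack_a_c0 in the frame of tray between 0.02 and 0.036 m and angle between each of pack_a_c0, pack_b_c0's own z axis and vertical below 0.12 rad and contact force between each of pack_a_c0, pack_b_c0 and the fingers below 0.1 N and x of pack_b_c0 in the frame of carton between -0.08 and 0.08 m and y of pack_b_c0 in the frame of carton between -0.08 and 0.08 m and z of pack_b_c0 in the frame of carton between 0.02 and 0.036 m) or (angle between pack_c_c0's own x axis and vertical above 1.83 rad and contact force between pack_c_c0 and the fingers above 1 N and contact force between pack_c_c0 and rack below 0.1 N and x of pack_a_c0 in the frame of carton between -0.08 and 0.08 m and y of pack_a_c0 in the frame of carton between -0.08 and 0.08 m and z of pack_a_c0 in the frame of carton between 0.02 and 0.036 m and angle between each of pack_a_c0, pack_b_c0's own z axis and vertical below 0.12 rad and contact force between each of pack_a_c0, pack_b_c0 and the fingers below 0.1 N and x of pack_b_c0 in the frame of tray between -0.08 and 0.08 m and y of pack_b_c0 in the frame of tray between -0.08 and 0.08 m and z of pack_b_c0 in the frame of tray between 0.02 and 0.036 m) or (angle between pack_c_c0's own x axis and vertical above 1.83 rad and contact force between pack_c_c0 and the fingers above 1 N and contact force between pack_c_c0 and rack below 0.1 N and x of pack_a_c0 in the frame of carton between -0.08 and 0.08 m and y of pack_a_c0 in the frame of carton between -0.08 and 0.08 m and z of pack_a_c0 in the frame of carton between 0.02 and 0.036 m and angle between each of pack_a_c0, pack_b_c0's own z axis and vertical below 0.12 rad and contact force between each of pack_a_c0, pack_b_c0 and the fingers below 0.1 N and x of pack_b_c0 in the frame of carton between -0.08 and 0.08 m and y of pack_b_c0 in the frame of carton between -0.08 and 0.08 m and z of pack_b_c0 in the frame of carton between 0.02 and 0.036 m))), for 0.2 s.
At the end, for the whole second after the job is handed in: The pack with the loose core lies in the carton and both sound packs in the tray: each flat on the floor, top up (within 7 degrees), its underside less than 11 mm above the table, its centre within 80 mm of the container's centre along both of its axes, and stays so (horizontal distance between loose_core_c0 and carton below 0.12 m and ((x of pack_a_c0 in the frame of carton between -0.08 and 0.08 m and y of pack_a_c0 in the frame of carton between -0.08 and 0.08 m and z of pack_a_c0 in the frame of carton between 0.02 and 0.036 m and angle between each of pack_a_c0, pack_b_c0, pack_c_c0's own z axis and vertical below 0.12 rad and x of pack_b_c0 in the frame of tray between -0.08 and 0.08 m and y of pack_b_c0 in the frame of tray between -0.08 and 0.08 m and z of pack_b_c0 in the frame of tray between 0.02 and 0.036 m and x of pack_c_c0 in the frame of tray between -0.08 and 0.08 m and y of pack_c_c0 in the frame of tray between -0.08 and 0.08 m and z of pack_c_c0 in the frame of tray between 0.02 and 0.036 m) or (x of pack_a_c0 in the frame of tray between -0.08 and 0.08 m and y of pack_a_c0 in the frame of tray between -0.08 and 0.08 m and z of pack_a_c0 in the frame of tray between 0.02 and 0.036 m and angle between each of pack_a_c0, pack_b_c0, pack_c_c0's own z axis and vertical below 0.12 rad and x of pack_b_c0 in the frame of carton between -0.08 and 0.08 m and y of pack_b_c0 in the frame of carton between -0.08 and 0.08 m and z of pack_b_c0 in the frame of carton between 0.02 and 0.036 m and x of pack_c_c0 in the frame of tray between -0.08 and 0.08 m and y of pack_c_c0 in the frame of tray between -0.08 and 0.08 m and z of pack_c_c0 in the frame of tray between 0.02 and 0.036 m) or (x of pack_a_c0 in the frame of tray between -0.08 and 0.08 m and y of pack_a_c0 in the frame of tray between -0.08 and 0.08 m and z of pack_a_c0 in the frame of tray between 0.02 and 0.036 m and angle between each of pack_a_c0, pack_b_c0, pack_c_c0's own z axis and vertical below 0.12 rad and x of pack_b_c0 in the frame of tray between -0.08 and 0.08 m and y of pack_b_c0 in the frame of tray between -0.08 and 0.08 m and z of pack_b_c0 in the frame of tray between 0.02 and 0.036 m and x of pack_c_c0 in the frame of carton between -0.08 and 0.08 m and y of pack_c_c0 in the frame of carton between -0.08 and 0.08 m and z of pack_c_c0 in the frame of carton between 0.02 and 0.036 m))); the robot touches nothing.
It fails at once if a bystander is moved more than 30 mm (distance of any of paint_tin, jar, spanner, driver, collar, hammer, oil from where it was at the start of the episode above 0.03 m).
It fails at once if a pack is let go level in the air, more than 15 mm above the floor of a tray ((height (world z) of pack_a_c0 above 0.044 m and angle between pack_a_c0's own z axis and vertical below 0.3 rad and contact force between pack_a_c0 and anything else below 0.01 N) or (height (world z) of pack_b_c0 above 0.044 m and angle between pack_b_c0's own z axis and vertical below 0.3 rad and contact force between pack_b_c0 and anything else below 0.01 N) or (height (world z) of pack_c_c0 above 0.044 m and angle between pack_c_c0's own z axis and vertical below 0.3 rad and contact force between pack_c_c0 and anything else below 0.01 N)).
It also fails if it takes over 72 s, if anything falls off the work surface, if the arm or the gripper's body presses on something with over 40 N, if the wrist force passes 120 N, or if a joint passes its speed limit or range.

## Working session

There is one attempt and no reset: what is moved stays moved. The work goes in short steps, each a Python script; the robot and the scene stay as the last script left them, time stands still between calls to the robot, and variables do not carry over. Pictures are saved under pics/ and viewed, and the job is handed in when it is done.

```bash
ls; mkdir -p pics
cat > h0.py <<'E'
import numpy as np, cv2
from workcell import manip, fingers, planner, imaging
E
python3 - <<'E'
from h0 import *
print(manip.read_time_s())
for c in ("scene","top"):
    im,d=imaging.get_image(c); cv2.imwrite(f"pics/{c}0.png",im[:,:,::-1])
    np.save(f"pics/{c}0d.npy",d)
    for t in ["rack","lane_0","lane_1","lane_2","tray","carton"]:
        r=imaging.tip_of(c,t); print(c,t,[(np.round(x["centre"]).tolist(),round(x["conf"],2)) for x in r[:3]])
    for t in ["paint_tin","jar","oil","hammer","collar","spanner","driver"]:
        r=imaging.recognise(c,t); print(c,t,[(np.round(x["centre"]).tolist(),round(x["conf"],2)) for x in r[:2]])
    k=imaging.calibration(c);print({a:(np.round(b,3).tolist() if a=="view" else b) for a,b in k.items()})
print(manip.read_time_s(), manip.read_ee_rot())
E
```

```text
pics
0.0
scene rack [([560.0, 225.0, 2.0], 0.73), ([503.0, -127.0, 2.0], 0.4)]
scene lane_0 [([576.0, 114.0, 100.0], 0.81), ([573.0, 228.0, 95.0], 0.63), ([502.0, -127.0, 6.0], 0.59)]
scene lane_1 [([576.0, 114.0, 100.0], 0.81), ([573.0, 228.0, 95.0], 0.63), ([502.0, -127.0, 6.0], 0.59)]
scene lane_2 [([576.0, 114.0, 100.0], 0.81), ([573.0, 228.0, 95.0], 0.63), ([502.0, -127.0, 6.0], 0.59)]
scene tray [([502.0, -128.0, -2.0], 0.78)]
scene carton [([539.0, -358.0, -5.0], 0.78)]
scene paint_tin [([737.0, -32.0, 83.0], 0.56)]
scene jar [([742.0, -158.0, 73.0], 0.78)]
scene oil [([770.0, 78.0, 84.0], 0.57)]
scene hammer [([720.0, -416.0, 23.0], 0.81)]
scene collar [([526.0, 89.0, 77.0], 0.71), ([360.0, -121.0, 29.0], 0.58)]
scene spanner [([378.0, 37.0, 7.0], 0.91), ([523.0, 93.0, 76.0], 0.55)]
scene driver []
{'fx': 595.9600632828055, 'fy': 595.9600632828055, 'cx': 319.98828207290074, 'cy': 247.3670079791313, 'k1': -0.04350109869474217, 'view': [[0.795, 0.606, 0.018, -438.337], [-0.386, 0.483, 0.786, 127.929], [0.468, -0.632, 0.618, -1774.371], [0.0, 0.0, 0.0, 1.0]]}
top rack [([554.0, 
[... 465 characters left out ...]
.7)]
top paint_tin [([710.0, -11.0, 101.0], 0.59), ([518.0, 197.0, 98.0], 0.37)]
top jar [([726.0, -133.0, 86.0], 0.71)]
top oil [([744.0, 95.0, 96.0], 0.79), ([499.0, -131.0, 7.0], 0.19)]
top hammer [([717.0, -388.0, 24.0], 0.57)]
top collar [([352.0, -124.0, 28.0], 0.71)]
top spanner [([378.0, 49.0, 8.0], 0.8), ([519.0, 191.0, 92.0], 0.36)]
top driver [([393.0, 182.0, 24.0], 0.67)]
{'fx': 480.3271306562483, 'fy': 480.3271306562483, 'cx': 316.6114928706005, 'cy': 238.44965922586337, 'k1': -0.08163875712815763, 'view': [[0.01, -1.0, 0.006, -20.519], [0.979, 0.011, 0.202, -592.374], [-0.202, 0.004, 0.979, -1034.541], [0.0, 0.0, 0.0, 1.0]]}
1.4 [-0.55903819  0.55904996  0.43298194 -0.43297354]
```

View pics/top0.png

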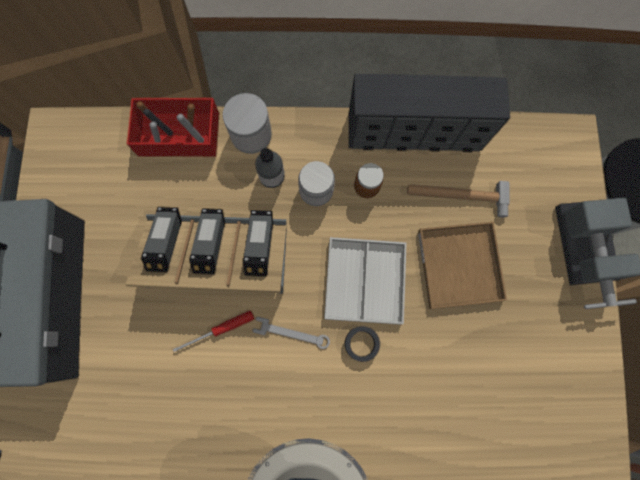

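View pics/scene0.png

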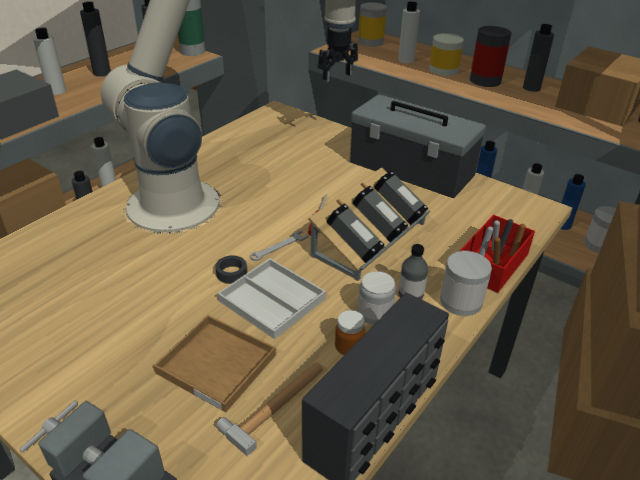

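The top view shows the rack with three packs at about (160,240), (207,240) and (258,243). The tray is at (366,282), the carton at (462,266), and the bystanders are clear of both. I'll fit precise poses from the depth data.

```bash
cat >> h0.py <<'E'
def cloud(d,k):
    v,u=np.mgrid[0:480,0:640].astype(float)
    K=np.array([[k["fx"],0,k["cx"]],[0,k["fy"],k["cy"]],[0,0,1]])
    n=cv2.undistortPoints(np.stack([u.ravel(),v.ravel()],1)[:,None],K,np.array([k["k1"],0,0,0.]))[:,0]
    z=d.ravel(); P=np.stack([n[:,0]*z,-n[:,1]*z,-z],1)
    V=np.array(k["view"]); R=V[:3,:3];t=V[:3,3]
    return ((P-t)@R).reshape(480,640,3)
E
python3 - <<'E'
from h0 import *
for c in ("top","scene"):
    d=np.load(f"pics/{c}0d.npy");k=imaging.calibration(c);W=cloud(d,k);P=W.reshape(-1,3)[d.ravel()>0]
    tab=P[(abs(P[:,2])<15)&(P[:,0]>300)&(P[:,0]<480)&(abs(P[:,1]+300)<100)];print(c,"table z",np.median(tab[:,2]))
    for nm,(x,y) in dict(tray=(502,-130),carton=(539,-357)).items():
        # rim
        m=(abs(P[:,0]-x)<125)&(abs(P[:,1]-y)<118)&(P[:,2]>18)&(P[:,2]<32)
        Q=P[m]; r=cv2.minAreaRect(Q[:,:2].astype(np.float32)); print(nm,len(Q),r, np.median(Q[:,2]))
        m=(abs(P[:,0]-x)<60)&(abs(P[:,1]-y)<60)&(P[:,2]<15);print(" floor z",np.median(P[m][:,2]))
    s=np.sin(np.radians(28))
    for i,(x,y) in enumerate([(583,334),(577,226),(576,115)]):
        m=(abs(P[:,0]-x)<110)&(abs(P[:,1]-y)<45)&(P[:,2]>50)
        Q=P[m]
        n=np.array([s,0,np.cos(np.radians(28))]); h=Q@n
        hist,e=np.histogram(h,bins=np.arange(h.min(),h.max()+2,2)); 
        top=Q[h>np.percentile(h,99)-8]
        u,sv,vt=np.linalg.svd(top-top.mean(0),full_matrices=False)
        nn=vt[2]*np.sign(vt[2][2]); r=cv2.minAreaRect((top@np.stack([[-np.cos(np.radians(28)),0,s],[0,1,0]]).T).astype(np.float32))
        print("lane",i,len(top),"mean",top.mean(0).round(1),"axis",vt[0].round(3),"n",nn.round(3),r)
E
```

```text
top table z 1.08121181808235
tray 914 ((488.06695556640625, -128.7786865234375), (181.0686798095703, 222.2805938720703), 86.7871322631836) 26.217635679506962
 floor z 4.751520729003087
carton 760 ((551.6468505859375, -376.1361083984375), (203.5377960205078, 219.5554656982422), 6.147596836090088) 25.8740643241236
 floor z 4.6899243329995715
lane 0 1187 mean [588.5 326.9 121. ] axis [-0.886  0.034  0.463] n [ 0.462 -0.024  0.886] ((-468.19195556640625, 327.86395263671875), (154.50762939453125, 49.77124786376953), 1.8972703218460083)
lane 1 1197 mean [584.7 225.  121.6] axis [-0.885  0.02   0.465] n [ 0.464 -0.019  0.885] ((-464.5175476074219, 224.64085388183594), (152.4313201904297, 49.778419494628906), 1.1071873903274536)
lane 2 1231 mean [581.7 113.5 121.3] axis [-0.884  0.02   0.466] n [ 0.466 -0.016  0.885] ((-461.7115478515625, 113.89309692382812), (152.13583374023438, 50.425987243652344), 1.4968085289001465)
scene table z 0.7693541414808713
tray 1133 ((488.27606201171875, -129.29701232910156), (185.48471069335938, 223.5331573486328), 87.36532592773438) 23.869590023828707
 floor z 4.531355840809385
carton 1157 ((550.5247802734375, -374.527587890625), (209.0773162841797, 220.23910522460938), 5.717667102813721) 24.56428430708022
 floor z 4.449343443213702
lane 0 568 mean [590.4 324.6 118.8] axis [ 0.883 -0.026 -0.469] n [0.469 0.004 0.883] ((-465.5009765625, 325.236083984375), (149.9817657470703, 55.44454574584961), 0.24168138206005096)
lane 1 670 mean [588.5 221.6 118. ] axis [ 0.881 -0.015 -0.473] n [0.473 0.01  0.881] ((-463.1651916503906, 221.4341583251953), (148.67837524414062, 56.2383918762207), 0.4711848199367523)
lane 2 793 mean [585.8 109.9 117.4] axis [ 0.883 -0.025 -0.469] n [0.469 0.001 0.883] ((-460.3523254394531, 110.43866729736328), (149.5624237060547, 54.78883743286133), 1.590045690536499)
```

Run:
```python
from h0 import *
from scipy.optimize import minimize
for c in ("top","scene"):
    d=np.load(f"pics/{c}0d.npy");k=imaging.calibration(c);P=cloud(d,k).reshape(-1,3)[d.ravel()>0]
    for nm,(x,y) in dict(tray=(502,-130),carton=(539,-357)).items():
        m=(abs(P[:,0]-x)<125)&(abs(P[:,1]-y)<118)&(P[:,2]>20)&(P[:,2]<30); Q=P[m][:,:2]
        def f(p,full=False):
            cs,sn=np.cos(p[2]),np.sin(p[2]); q=(Q-p[:2])@np.array([[cs,-sn],[sn,cs]])
            ax,ay=abs(q[:,0]),abs(q[:,1])
            # distance to wall band centre rectangle 93 x 88 half
            dx,dy=ax-93,ay-88
            e=np.where((dx>0)|(dy>0),np.hypot(np.maximum(dx,0),np.maximum(dy,0)),np.minimum(-dx,-dy))
            if nm=="tray": e=np.minimum(e,np.where(ax<93,ay,99))
            return np.minimum(e,10).sum()/len(e)
        best=min((minimize(f,[x+a,y+b,t],method="Nelder-Mead") for t in(-.08,0,.08,.15) for a in(-5,5) for b in (-5,5)),key=lambda r:r.fun)
        print(c,nm,best.x.round(3),best.fun,len(Q))
```

```text
top tray [ 5.02835e+02 -1.29308e+02 -5.90000e-02] 1.8241731109258659 802
top carton [ 5.42771e+02 -3.58117e+02  1.08000e-01] 1.4717811264905767 680
scene tray [ 5.03461e+02 -1.31031e+02 -5.80000e-02] 2.5258071893392757 933
scene carton [ 5.42831e+02 -3.60039e+02  1.08000e-01] 1.6518769507670186 964
```

```bash
cat >> h0.py <<'E'
from scipy.spatial.transform import Rotation as Rot
D=np.pi/180
LANE=[np.array([577,326.5,98.]),np.array([573,224.5,98.]),np.array([570,113,98.])]
RYAW=np.pi-0.030
TRAY=(503.,-130.,-0.059); CART=(543.,-359.,0.108)
def packR(yaw,th):   # pack rotation; th = angle of +x above horizontal
    return Rot.from_euler('z',yaw)*Rot.from_euler('y',-th)
def tool(pc,yaw,th,beta,dz=-2.,flip=1):
    """TCP pose for pack centre pc"""
    R=packR(yaw,th).as_matrix()
    a=-(R[:,2]*np.cos(beta)+R[:,0]*np.sin(beta))
    x=flip*R[:,1]; z=np.cross(x,a)
    T=np.stack([x,a,z],1)
    q=Rot.from_matrix(T).as_quat()
    return np.array(pc)+R[:,2]*dz, np.array([q[3],q[0],q[1],q[2]])
E
python3 - <<'E'
from h0 import *
q0=Rot.from_quat(np.roll(manip.read_ee_rot(),-1)).as_matrix();print(q0.round(2))
slots={'b+':(0,44),'b-':(0,-44)}
for fl in(1,-1):
  for b in (0,8,15,28):
    print("flip",fl,"beta",b)
    for i,l in enumerate(LANE):
        row=[]
        for dz,th in((0,28),(60,28),(200,28),(200,0),(200,-25)):
            q=planner.inverse_kinematics(*tool(l+[0,0,dz],RYAW,th*D,b*D,flip=fl)); row.append(None if q is None else np.round(q,2).tolist())
        print(" lane",i,row if i!=1 or b!=15 else row)
    for c,ys in((TRAY,(-44,44)),(CART,(0,))):
        for y in ys:
            p=np.array([c[0]-np.sin(c[2])*y,c[1]+np.cos(c[2])*y,29.])
            print("  ",[None if (q:=planner.inverse_kinematics(*tool(p+[0,0,dz],c[2]+np.pi,0,b*D,flip=fl))) is None else np.round(q,2).tolist() for dz in(0,150)])
E
```

```text
[[ 0.25  0.   -0.97]
 [ 0.97 -0.    0.25]
 [-0.   -1.   -0.  ]]
flip 1 beta 0
 lane 0 [[0.34, 0.91, 0.98, 0.17, 1.71, 1.92], [0.34, 0.85, 0.94, 0.18, 1.81, 1.94], [0.34, 0.75, 0.77, 0.19, 2.07, 1.99], [0.42, 0.5, 1.15, -0.0, 1.49, 2.03], [0.54, 0.35, 1.49, -0.29, 0.94, 2.27]]
 lane 1 [[0.21, 0.85, 1.11, 0.11, 1.65, 1.8], [0.21, 0.79, 1.07, 0.12, 1.75, 1.81], [0.21, 0.69, 0.91, 0.13, 2.02, 1.84], [0.28, 0.43, 1.28, -0.0, 1.44, 1.88], [0.36, 0.27, 1.62, -0.22, 0.86, 2.07]]
 lane 2 [[0.07, 0.82, 1.2, 0.05, 1.61, 1.66], [0.07, 0.75, 1.16, 0.05, 1.72, 1.66], [0.07, 0.64, 1.0, 0.05, 1.99, 1.68], [0.09, 0.38, 1.36, -0.0, 1.4, 1.69], [0.13, 0.2, 1.72, -0.1, 0.8, 1.79]]
   [[-0.45, 0.65, 1.77, -0.0, 0.71, 1.18], [-0.45, 0.42, 1.65, -0.0, 1.07, 1.18]]
   [[-0.29, 0.64, 1.81, -0.0, 0.69, 1.34], [-0.29, 0.4, 1.69, -0.0, 1.05, 1.34]]
   [[-0.68, 0.76, 1.45, -0.0, 0.92, 0.79], [-0.68, 0.58, 1.34, -0.0, 1.22, 0.79]]
flip 1 beta 8
 lane 0 [[0.36, 0.83, 1.1, 0.13, 1.53, 1.93], [0.36, 0.78, 1.05, 0.13, 1.64, 1.95], [0.36, 0.68, 0.88, 0.14, 1.91, 1.99], [0.46, 0.44, 1.26, -0.07, 1.31, 2.07], [0.58, 0.3
[... 5029 characters left out ...]
1.12], [0.43, 0.5, 1.15, 0.0, 1.49, -1.12], [0.56, 0.34, 1.53, -0.34, 0.88, -0.82], None]
 lane 1 [[0.28, 0.63, 1.51, 0.0, 1.0, -1.26], [0.28, 0.56, 1.46, 0.0, 1.13, -1.26], [0.28, 0.43, 1.28, 0.0, 1.44, -1.26], [0.38, 0.25, 1.67, -0.27, 0.79, -1.02], None]
 lane 2 [[0.09, 0.59, 1.6, 0.0, 0.95, -1.45], [0.09, 0.51, 1.55, 0.0, 1.08, -1.45], [0.09, 0.37, 1.37, 0.0, 1.4, -1.45], [0.14, 0.19, 1.76, -0.12, 0.72, -1.33], [0.2, 0.19, 2.11, 4.33, 0.19, 0.53]]
   [[-0.6, 0.67, 2.16, 1.99, 0.27, 2.21], [-0.6, 0.31, 2.03, 0.6, 0.45, -2.62]]
   [[-0.38, 0.67, 2.22, 2.52, 0.26, 1.88], [-0.38, 0.28, 2.08, 0.46, 0.34, -2.3]]
   [[-0.88, 0.73, 1.76, 0.88, 0.54, 2.98], [-0.88, 0.49, 1.67, 0.58, 0.79, -2.94]]
```

```bash
cat >> h0.py <<'E'
BETA=0;FL=-1
def go(pc,yaw,th,line=None,dz=-2.):
    p,q=tool(pc,yaw,th,BETA,dz,FL)
    if line: manip.servo_line(p,q,vel=line)
    else: manip.goto(p,q)
    return p
def wf(): return np.array(manip.read_wrist_force()),np.array(manip.read_moment())
E
python3 - <<'E'
from h0 import *
d=np.load("pics/top0d.npy");P=cloud(d,imaging.calibration("top")).reshape(-1,3)[d.ravel()>0]
m=(P[:,1]>400)&(P[:,0]>100)&(P[:,0]<700)&(P[:,2]<400)&(P[:,2]>30);print(P[m].min(0),P[m].max(0),np.percentile(P[m][:,2],99))
print(planner.inverse_kinematics(*tool(LANE[0]+[0,0,160],RYAW,28*D,0,-2,FL)))
print("F0",wf(),manip.read_time_s())
go(LANE[0]+[0,0,140],RYAW,28*D)
n=packR(RYAW,28*D).as_matrix()[:,2]
go(LANE[0]+n*70,RYAW,28*D,250)
print(manip.read_time_s())
im,dd=imaging.get_image("wrist");cv2.imwrite("pics/w1.png",im[:,:,::-1])
im,dd=imaging.get_image("scene");cv2.imwrite("pics/s1.png",im[:,:,::-1])
print(manip.read_tool_pos(),manip.read_time_s(),wf())
E
```

```text
[145.81551653 527.40231427  30.02586768] [647.76250157 660.81723298 259.74912486] 189.75737192158007
[ 0.33900291  0.77648232  0.82610958  0.18669755  1.99278976 -1.16454353]
F0 (array([ 0.04691137, -0.45303792, -0.75393589]), array([-0.00479028, -0.01302127,  0.00455428])) 1.4
3.75
[609.02901245 326.24120544 160.13520379] 3.85 (array([-0.06487174, -0.15707201,  0.69052683]), array([-0.0038857 , -0.17479321, -0.02850854]))
```

View pics/w1.png

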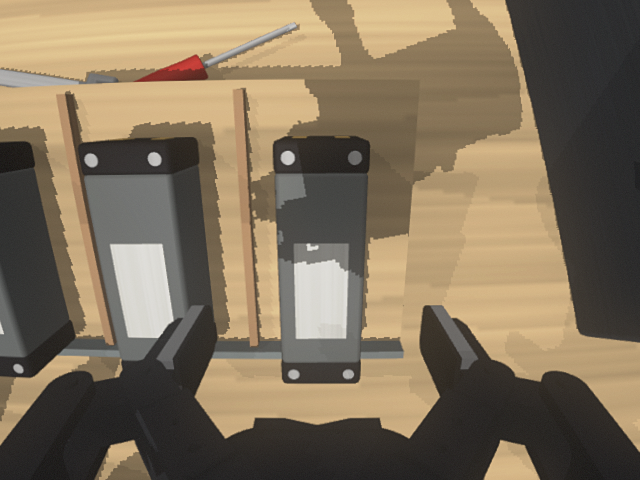

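View pics/s1.png

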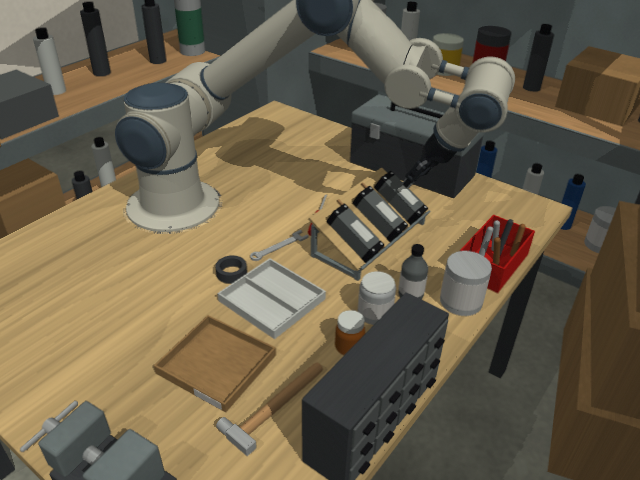

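The wrist view shows the lane 0 pack at about column 321, midway between the fingertips at 210 and 425. I'll grasp it, lift it, and run the level, tip, level test.

```bash
cat >> h0.py <<'E'
def grab(i):
    n=packR(RYAW,28*D).as_matrix()[:,2]
    go(LANE[i],RYAW,28*D,120)
    fingers.set_gripper(40,90); print("gap",manip.read_finger_gap(),manip.read_time_s())
    go(LANE[i]+n*30,RYAW,28*D,100)
    print("gap",manip.read_finger_gap(),wf()[0].round(2))
def meas(tag):
    manip.dwell(0.25)
    L=[np.r_[wf()] .ravel() for _ in range(3)]
    T=np.array(manip.read_joint_torque())
    m=np.mean(L,0); print(tag,"F",m[:3].round(2),"M",m[3:].round(3),"T",T.round(2),"t",manip.read_time_s()); return m
def test(i):
    n=packR(RYAW,28*D).as_matrix()[:,2]
    P=LANE[i]+np.array([-30,0,190])
    go(P,RYAW,0.); a=meas("before")
    go(P,RYAW,-24*D); manip.dwell(0.8); meas("tipped")
    go(P,RYAW,0.); b=meas("after")
    print("dM",(b-a)[3:].round(3),"gap",manip.read_finger_gap())
E
python3 - <<'E'
from h0 import *
grab(0)
im,dd=imaging.get_image("wrist");cv2.imwrite("pics/w2.png",im[:,:,::-1])
test(0)
im,dd=imaging.get_image("wrist");cv2.imwrite("pics/w3.png",im[:,:,::-1])
E
```

```text
gap 47.868961030888165 5.0167
gap 48.564157244436096 [-0.    0.45 -5.91]
before F [-0.41  0.34 -5.13] M [0.007 0.145 0.01 ] T [ 1.900e-01 -9.349e+01 -4.358e+01 -2.000e-02 -2.000e-02 -1.000e-02] t 6.4917
tipped F [ 0.18 -0.17 -6.92] M [0.008 0.569 0.051] T [ 1.000e-02 -7.794e+01 -4.266e+01 -2.050e+00 -2.870e+00 -0.000e+00] t 8.1167
after F [-0.16 -0.54 -5.94] M [ 0.019 -0.079 -0.035] T [-2.200e-01 -9.204e+01 -4.342e+01 -4.000e-02 -3.000e-02  3.000e-02] t 8.9417
dM [ 0.013 -0.224 -0.044] gap 48.12210184328812
```

View pics/w3.png

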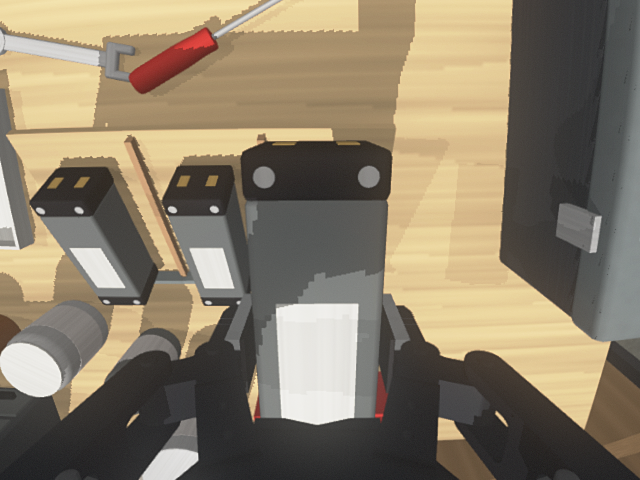

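Wrist view after the test: the pack sits straight between the pads, with its near end at row 165. dM is −0.22, so I'll take more samples to gauge the noise.

Run:
```python
from h0 import *
L=[]
for _ in range(8):
    manip.dwell(0.05); L.append(np.r_[wf()].ravel())
L=np.array(L);print(L[:,4].round(3),L.mean(0).round(3),L.std(0).round(3),manip.read_time_s())
```

```text
[-0.093 -0.058 -0.088 -0.09  -0.078  0.03  -0.018 -0.02 ] [ 1.500e-01  2.020e-01 -6.304e+00 -9.000e-03 -5.200e-02 -1.000e-03] [0.665 0.578 0.528 0.024 0.042 0.022] 9.3917
```

dM is about −0.2 with noise around 0.045, and the sign fits mass moving toward the robot. So this pack shifts inside and goes in the carton. I'll descend with force checks.

```bash
cat >> h0.py <<'E'
def slot(c,y=0.):
    return np.array([c[0]-np.sin(c[2])*y,c[1]+np.cos(c[2])*y,29.]),c[2]+np.pi
def hover(c,y=0.,h=170):
    p,yaw=slot(c,y); go(p+[0,0,h],yaw,0.)
    print("hover",manip.read_time_s())
def lower(c,y=0.):
    p,yaw=slot(c,y)
    go(p+[0,0,8],yaw,0.,150)
    manip.dwell(0.15); f0=np.mean([wf()[0][2] for _ in range(4)])
    for h in np.arange(6.,-4.1,-1.):
        go(p+[0,0,h],yaw,0.,25)
        f=np.mean([wf()[0][2] for _ in range(2)])
        if f-f0>4: break
    print("contact h",h,"f0",f0,"f",f,wf()[1].round(3),manip.read_time_s())
def release(c,y=0.,op=62):
    p,yaw=slot(c,y)
    fingers.set_gripper(op,30); print("gap",manip.read_finger_gap(),wf()[0].round(2))
    t=np.array(manip.read_tool_pos()); manip.servo_line(t+[0,0,40],vel=80)
    manip.servo_line(t+[0,0,200],vel=300); fingers.set_gripper(85)
    print(manip.read_time_s())
E
python3 - <<'E'
from h0 import *
p,yaw=slot(CART); 
hover(CART)
im,dd=imaging.get_image("scene");cv2.imwrite("pics/s4.png",im[:,:,::-1])
lower(CART)
im,dd=imaging.get_image("scene");cv2.imwrite("pics/s5.png",im[:,:,::-1])
E
```

```text
hover 11.85
contact h 1.0 f0 -6.284833406903297 f 12.376622568659375 [ 0.807  0.612 -0.01 ] 14.7833
```

View pics/s5.png

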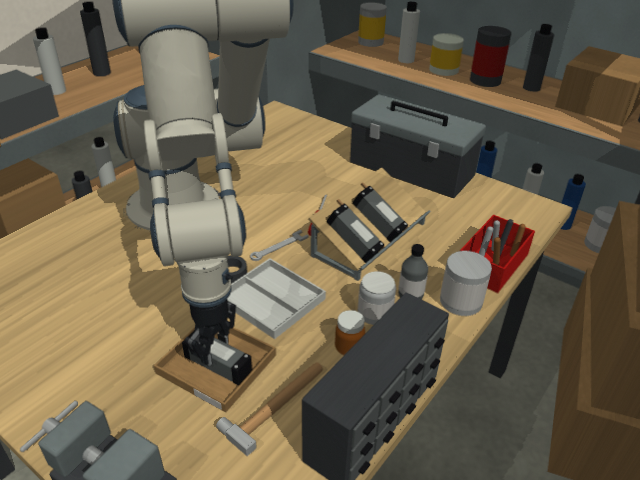

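Scene view: the pack lies inside the carton at about (218,358), and contact came at the expected floor height. I'll release it and go for lane 1.

Run:
```python
from h0 import *
release(CART,op=70)
n=packR(RYAW,28*D).as_matrix()[:,2]
go(LANE[1]+n*110,RYAW,28*D); print(manip.read_time_s())
im,dd=imaging.get_image("scene");cv2.imwrite("pics/s6.png",im[:,:,::-1])
im,dd=imaging.get_image("wrist");cv2.imwrite("pics/w6.png",im[:,:,::-1])
```

```text
gap 70.20322467388164 [ 0.17  0.59 -0.07]
16.8083
18.925
```

View pics/s6.png

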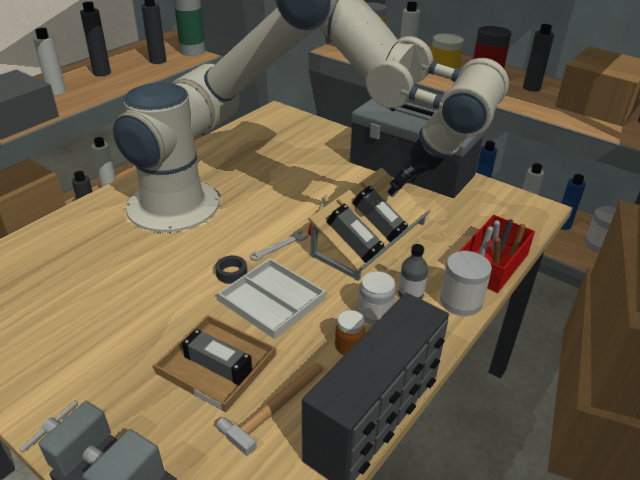

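View pics/w6.png

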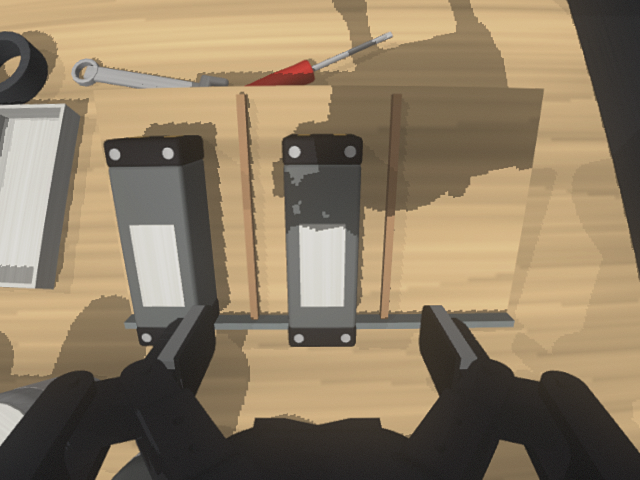

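The first pack lies flat in the carton at about (217,353). The lane 1 pack is centred between the fingers at about column 323.

```bash
cat >> h0.py <<'E'
def meas(tag,N=8):
    manip.dwell(0.3); L=[]
    for _ in range(N):
        manip.dwell(0.04); L.append(np.r_[wf()].ravel())
    m=np.mean(L,0); print(tag,"F",m[:3].round(2),"M",m[3:].round(3),"sd",np.std(L,0)[4].round(3),"t",manip.read_time_s()); return m
E
python3 - <<'E'
from h0 import *
grab(1)
test(1)
im,dd=imaging.get_image("wrist");cv2.imwrite("pics/w7.png",im[:,:,::-1])
E
```

```text
gap 48.6584788323337 20.5167
gap 48.41852526298788 [-0.39 -1.39 -5.61]
before F [ 0.4  -0.07 -5.1 ] M [-0.001  0.093 -0.002] sd 0.019 t 22.35
tipped F [ 0.09 -0.06 -5.06] M [ 0.021  0.655 -0.002] sd 0.048 t 24.3833
after F [ 0.22 -0.19 -5.19] M [0.022 0.069 0.003] sd 0.027 t 25.6167
dM [ 0.023 -0.025  0.005] gap 48.57238501515287
```

View pics/w7.png

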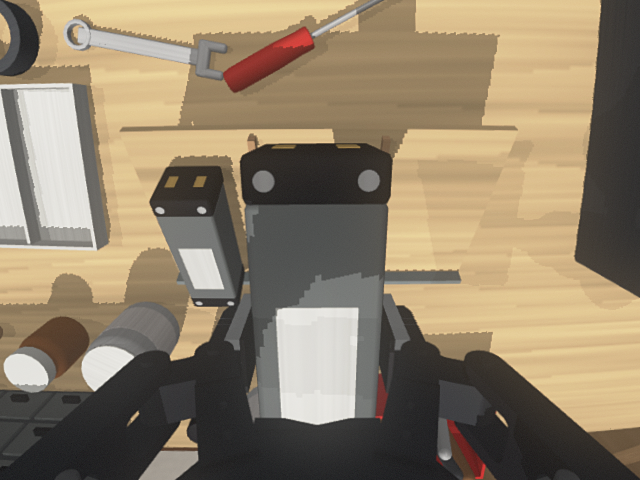

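dM is −0.025, so this pack is sound. It goes in the tray's far bay.

Run:
```python
from h0 import *
hover(TRAY,-44); lower(TRAY,-44)
im,dd=imaging.get_image("scene");cv2.imwrite("pics/s8.png",im[:,:,::-1])
im,dd=imaging.get_image("wrist");cv2.imwrite("pics/w8.png",im[:,:,::-1])
```

```text
hover 27.1833
contact h 1.0 f0 -5.069134216231141 f 0.35667090539842067 [0.097 0.121 0.035] 30.0667
```

View pics/s8.png

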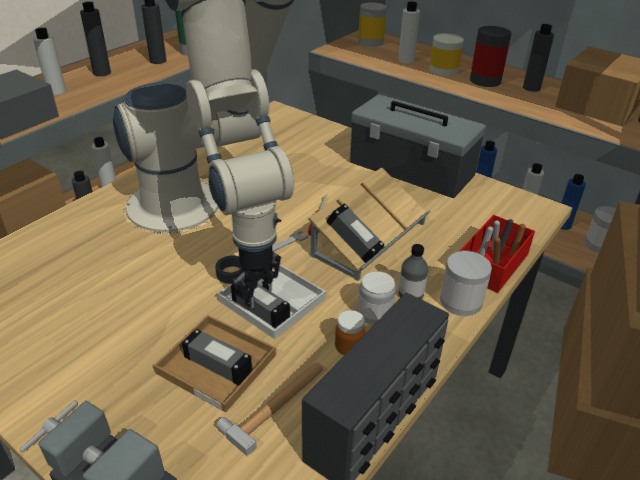

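View pics/w8.png

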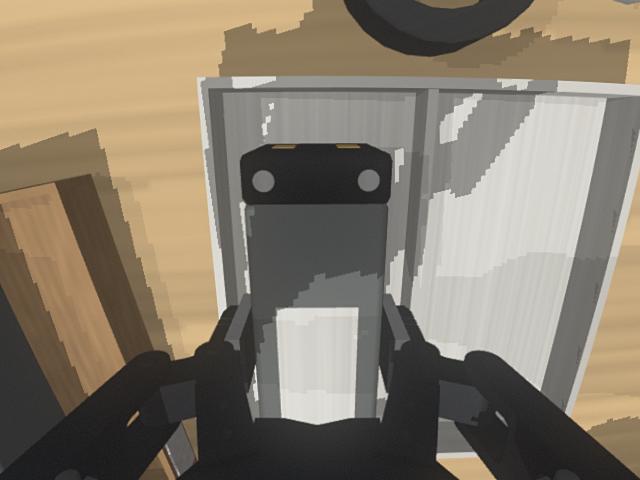

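The wrist view shows the pack inside the bay, between the wall at column 220 and the divider at column 420, with room on both sides. I'll release it and go to lane 2.

Run:
```python
from h0 import *
release(TRAY,-44)
n=packR(RYAW,28*D).as_matrix()[:,2]
go(LANE[2]+n*110,RYAW,28*D); print(manip.read_time_s())
im,dd=imaging.get_image("scene");cv2.imwrite("pics/s9.png",im[:,:,::-1])
im,dd=imaging.get_image("wrist");cv2.imwrite("pics/w9.png",im[:,:,::-1])
```

```text
gap 61.83096652417426 [ 0.38 -0.44  0.35]
32.15
33.35
```

View pics/s9.png

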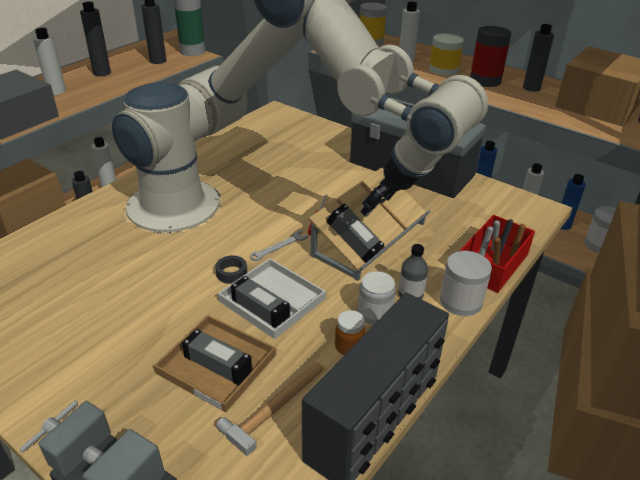

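View pics/w9.png

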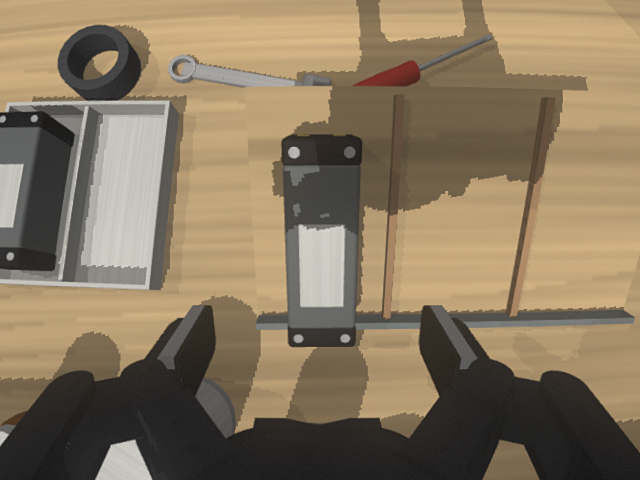

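The second pack is in the bay at about (260,300), and the lane 2 pack is centred between the fingers at about column 322.

Run:
```python
from h0 import *
grab(2)
test(2)
im,dd=imaging.get_image("scene");cv2.imwrite("pics/s10.png",im[:,:,::-1])
```

```text
gap 48.12652415819328 34.95
gap 48.45724032235388 [-0.36  0.13 -6.9 ]
before F [-0.28  0.23 -6.13] M [ 0.01  -0.032  0.019] sd 0.028 t 36.8
tipped F [-0.2  -0.04 -6.5 ] M [-0.001  0.596 -0.007] sd 0.037 t 38.8583
after F [ 0.17 -0.32 -6.2 ] M [-0.006 -0.031 -0.01 ] sd 0.034 t 40.1167
dM [-0.016  0.    -0.029] gap 48.502062618059796
```

dM is 0.00, so this pack is sound too. That matches lane 0 being the only faulty one.

Run:
```python
from h0 import *
hover(TRAY,44); lower(TRAY,44)
im,dd=imaging.get_image("wrist");cv2.imwrite("pics/w11.png",im[:,:,::-1])
```

```text
hover 41.05
contact h 1.0 f0 -5.3946662228739095 f -1.2833456701302202 [0.103 0.032 0.006] 43.9333
```

View pics/w11.png

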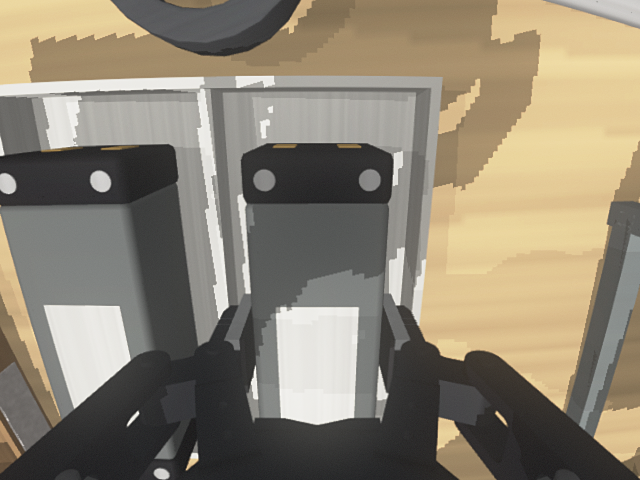

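The wrist view shows the pack inside its bay, between columns 225 and 425, clear of its neighbour. I'll release it, back off and check.

Run:
```python
from h0 import *
release(TRAY,44)
t=np.array(manip.read_tool_pos()); print(t)
j=manip.read_qpos(); j=list(j); j[0]=0.9; manip.move_joints(j)
for c in("top","scene"):
    im,d=imaging.get_image(c);cv2.imwrite(f"pics/{c}12.png",im[:,:,::-1])
    P=cloud(d,imaging.calibration(c)).reshape(-1,3)[d.ravel()>0]
    for C,w in((TRAY,(-44,44)),(CART,(0,))):
        for y in w:
            p,_=slot(C,y); m=(np.hypot(P[:,0]-p[0],P[:,1]-p[1])<85)&(abs((P[:,1]-p[1])*np.cos(C[2])-(P[:,0]-p[0])*np.sin(C[2]))<40)&(P[:,2]>44)&(P[:,2]<70)
            Q=P[m];u,s,vt=np.linalg.svd(Q-Q.mean(0),full_matrices=False)
            l=(Q.mean(0)[:2]-C[:2])@np.array([[np.cos(C[2]),-np.sin(C[2])],[np.sin(C[2]),np.cos(C[2])]])
            print(c,l.round(1),"z",np.median(Q[:,2]).round(1),"tilt",np.degrees(np.arccos(abs(vt[2][2]))).round(1))
print(manip.read_time_s())
```

```text
gap 62.03462074628198 [-0.05  0.31 -0.1 ]
45.9667
[505.50344538 -86.04277728 227.39415023]
top [  3.9 -43.8] z 54.5 tilt 0.6
top [ 4.4 44.1] z 54.7 tilt 0.4
top [4.5 1.3] z 54.5 tilt 1.7
scene [ 11.  -48.1] z 53.9 tilt 2.8
scene [10.4 38.6] z 53.8 tilt 2.8
scene [ 8.7 -4.5] z 53.6 tilt 2.3
48.125
```

View pics/top12.png

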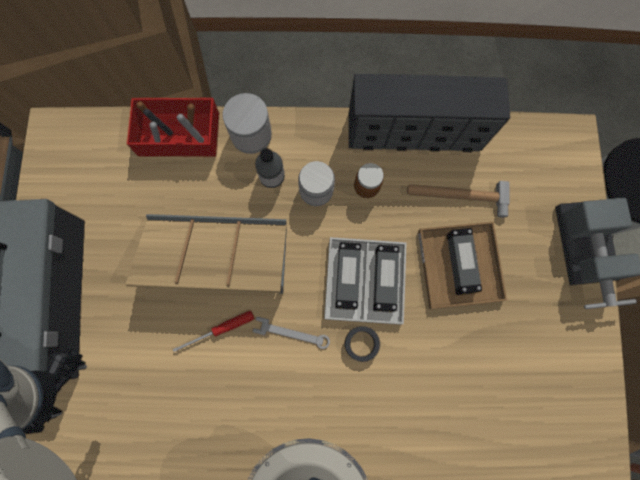

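Top view: two packs are in the tray bays at (348,275) and (386,278), one is in the carton at (465,260), and the bystanders haven't moved. The arm is parked close to the toolbox, so I'll move it clear before handing in.

Run:
```python
from h0 import *
print(wf()[0].round(2))
j=list(manip.read_qpos()); j[0]=0.35; manip.move_joints(j); manip.dwell(0.3)
print(manip.read_tool_pos(),wf()[0].round(2),manip.read_time_s())
manip.close_job()
```

```text
[-0.17  0.37  1.14]
[457.65453273 231.28599781 227.42734294] [-0.05  0.76  0.31] 49.5
the job is handed in; nothing more can be done
```

I tested all three packs one at a time, put each away before taking the next, and handed the job in at 49.5 s of the 72 s allowed.

| Pack | Moment change after tipping | Result | Where it is |
|---|---|---|---|
| `lane_0` | about −0.2 Nm | core shifts | carton |
| `lane_1` | −0.025 Nm | sound | tray bay at y = −44 mm |
| `lane_2` | 0.00 Nm | sound | other tray bay, y = 44 mm |

- **Placement:** each pack was set down by feel and released in contact with the floor. The last pictures show the pack tops at about 54 mm, so they lie on the container floors. Each is within about 11 mm of its intended spot.
- **Camera disagreement:** the scene camera reads up to 2.8 degrees of tilt where the top camera reads at most 1.7. It also puts the packs 4 to 7 mm away from the top camera's positions. All of these readings are within the limits.
- **`lane_0` reading:** it came from fewer samples than the other two and was larger than the 0.15 Nm expected. Its direction was right for a core sliding toward the robot, and it stood well above the noise.
- **Bystanders:** they look unmoved by eye in the pictures; I did not measure them.
- **At hand-in:** the wrist force was near zero and the gripper was clear of everything.

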